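Make up and count a set of nesting baskets

ROBOT

A 6-joint arm with a two-finger parallel gripper is mounted at the origin on the work surface. World frame = base frame: x ahead of the robot, y to its left, z up, the work surface at z = 0. Lengths are in mm, angles in rad, forces in N, time in s.
With the tool pointing down it reaches from about 350 to 725 mm from the base axis. Payload 6 kg.
Tool frame: the origin (TCP) lies midway between the tips of the shut fingers; the grasp point (between the pads) lies 19 mm behind it (r.tcp_to_grasp is the distance from the TCP to the grasp point, in mm); z points along the fingers, y is the line along which they close (so a half turn about z gives the same grasp; the last joint's range is limited). The gripper opens to 85 mm and grips with 20 to 120 N. Pads are 22 mm wide; open, the fingers measure 114 mm over their backs; the gripper's body (76 mm by 85 mm) begins 54 mm behind the grasp point. The pads swing forward as they close: fully open they stand 13 mm farther back than shut.
Start: joints at [1.489, 0.04, 0.085, 0, -1.615, -0.334], TCP at [242.325, 548.862, 208.761] pointing down, gripper open.
Joint ranges: [-2.56, 2.56], [-1.29, 2.01], [-1.08, 1.49], [-3.29, 1.98], [-2.81, -0.18], [-2.99, 2.99]. Speed limits (rad/s): [2.57, 2.57, 3.01, 3.14, 3.14, 3.14].

INTERFACE

Orientations are given as a rotation vector (axis times angle).
In Python, from cell import status, read_camera, camera_params, job, r gives the robot as it stands.
- The arm moves only by the tool move_arm, never from a script. Its argument "rows" is a list of rows, each a list of 3 entries, a list of its own where there are three numbers: the opening, from 0 (shut) to 1 (fully open), then the shift along the tool's x, y, z scaled (see below), then the turn about the tool's z scaled (see below). A call has 1 to 10 rows; each row shifts and turns the commanded pose from where the row before left it, along the tool's axes as they then stand; what a row does not reach is not made up. The controller multiplies each number of a shift by 0.5 m and each number of a turn by 0.5 rad. A row lasts 1/12 s, in which the tool goes at most 41.7 mm and 7.16 degrees, less where a joint would pass 70% of its speed; a pose out of reach is approached as far as the arm can. A call with a number of a shift or a turn outside -1 to 1 is refused whole. A call with a gripper value outside its range is refused whole. The fingers move at their own pace and stop on an object; "grip_force" is the grip in N (left out, the last holds). Time passes only in rows, so rows that do not move let the fingers close. It gives the time, the measured TCP pose, the force, the opening and the grip force at its end, in the units of the state.
- status.read_state(): the state, without advancing time (a new reading comes with each control period).
- read_camera(name): name is "scene" or "top"; returns (picture, depth): 384x512x3 uint8, red, green, blue; 384x512 float32, mm along the optical axis (not along the pixel's ray), 0 where there is no reading.
- camera_params(name): a dict with "K" (3x3 intrinsics, pixels), "dist" ([k1, k2, p1, p2, k3] as OpenCV has them; the pictures are not rectified), "world_to_cam" (4x4, takes a point from world to camera coordinates). Camera axes: x right, y up, looking along -z (the intrinsics and any distortion apply to the point x, -y, -z); pixel columns grow to the right and rows downward; lengths in mm; the calibration is good to about 2 mm. A picture is of the moment at which its call begins. camera_params takes no time and is no camera call.
- job.close_job(): hands the job in; it is judged then, once.
The state is a dict: "time_s": time; "q": joint angles; "qd": joint speeds; "tau": joint torques, N m; "ee_pos": TCP position; "eef_rot": TCP orientation; "wrist_force": force on the tool from outside, world axes, zero at the start; "torque": the same for the moment, N m; "width": finger opening in mm; "gripper_force": force on a finger pad.
Only numpy, scipy, OpenCV 4.12 (cv2) and the standard library are available. Lean on these libraries where they do the work, as an engineer would, in place of code of your own. Each camera call takes 0.05 s, during which the arm holds its last target. There are 200 camera calls.

TASK

Make up one set of the three blue baskets: nest them in size order, the small one in the medium one and the medium one in the large one, each standing upright and flat on the floor of the next, with the large one standing on the table. When the set is complete, count it: press the red treadle of the tally counter fully down to its stop and let it come up again. Do not work the treadle before the set is complete, and leave the other things on the table where they are.

Things in the scene. Friction and masses are not known exactly. Their poses are not given: they have to be found in the camera images.
- basket_large: Large light-blue slotted plastic basket, open-topped, rectangular: 200 long over the rim, 146 wide, 72 high (mm), 220 g; mouth inside the rim 184 x 130. Rim band 8 thick, 14 tall all round; wall below 3.5 thick, set in 3 from the rim's outer face and tapering in 5 more to the foot; floor 3 thick. Origin: centre of the underside; x along the length, z up.
- basket_medium: Medium light-blue basket of the same make: 150 long, 112 wide, 62 high (mm), 140 g; mouth inside the rim 134 x 96; rim, wall, floor, origin, axes as the large one. In the large basket it has 17 mm play each way lengthwise, 9 crosswise: pinched by the middle of an end (short) wall and set 8 mm off centre away from that end, it leaves 25 mm for the outer finger.
- basket_small: Small light-blue basket of the same make: 100 long, 80 wide, 52 high (mm), 80 g; mouth inside the rim 84 x 64; rim, wall, floor, origin, axes as the large one. In the medium basket it has 17 mm play each way lengthwise, 8 crosswise; it does not fit turned crosswise.
- counter: Bench tally counter, fixed to the table: steel base plate 190 (x) x 110 (y) x 6 mm; at its +x end a green housing 62 x 92 mm, 80 mm high, with white number drums on top; in front a hinged red treadle 104 x 76 mm with a black ribbed pad, sloping up towards -x. Origin: centre of the underside; x from treadle to housing, z up.
- treadle_pad (a point): Press point: on the rubber surface of the treadle, on its centre line, 80 mm from the hinge and 22 mm from the free end. When the treadle is up it is 46 mm above the table, at the stop 28 mm. It moves with the treadle.
- treadle_hinge (a point): Centre of the treadle's hinge pin, 22 mm above the table; the pin lies along the counter's y.
- treadle (a joint): Angle of the treadle (rad): 0 when up, growing as it is pressed, 0.22 at its stop (level). A spring brings it back up: at the press point it takes about 3 N to start and 7 N at the stop.
- washer_box: Bystander: brown cardboard box of washers 95 x 125 x 60 mm, 0.9 kg. Origin: centre of the underside.
- screw_box: Bystander: small blue carton of screws 80 x 95 x 55 mm, 0.7 kg. Origin: centre of the underside.
- plate_stack: Bystander: three black slotted plates in a stack, 110 (x) x 28 (y) x 12 mm, lying beyond the small basket's far (+x) end. Origin: centre of the underside.
- tape_roll: Bystander: roll of green tape lying flat, 76 mm across, 24 mm high, beyond the medium basket's far (+x) end. Origin: centre of the underside.
- screwdriver: Bystander: screwdriver with a yellow handle, 170 mm long, lying between the middle places; its length is along its x.
- glue_bottle: Bystander: small red bottle of thread-lock glue with a black cap, standing, 36 mm across, 85 mm high, light and easily knocked over. Origin: centre of the underside.

How it is judged:
By the outcome, as a careful person would: the job done as asked, in the order asked, and still so for the second after the job is handed in, with the robot touching nothing.
It also fails if it takes over 70 s, if anything falls off the work surface, if the arm or the gripper's body presses on something with over 40 N, if the wrist force passes 120 N, or if a joint passes its speed limit or range.

## Working session

There is one attempt and no reset: what is moved stays moved. The work goes in short steps, Python scripts to look and compute and a tool call to move; the robot and the scene stay as the last step left them, time stands still between calls to the robot, and variables do not carry over. Pictures are saved under pics/ and viewed, at most 13 in all, crops included, and the job is handed in when it is done.

Besides the shell and the picture viewer there is one more tool, called as name(argument=value, ...) on one line, values as JSON. move_arm: Moves the arm, as the interface text tells. Shifts and turns lie within -1 to 1; 1 stands for 0.5 m of shift or 0.5 rad of turn. Its arguments: {"type":"object","properties":{"rows":{"type":"array","items":{"type":"array"}},"grip_force":{"type":"number"}},"required":["rows"]}

```bash
mkdir -p pics; ls; cat > h.py <<'E'
import numpy as np,cv2
from cell import status,read_camera,camera_params,job,r
from scipy.spatial.transform import Rotation as R
def cloud(name):
    im,d=read_camera(name);p=camera_params(name)
    h,w=d.shape;uv=np.stack(np.meshgrid(np.arange(w),np.arange(h)),-1).reshape(-1,1,2).astype(np.float32)
    n=cv2.undistortPoints(uv,np.array(p["K"],float),np.array(p["dist"],float)).reshape(h,w,2)
    c=np.stack([n[...,0]*d,-n[...,1]*d,-d],-1)
    M=np.linalg.inv(np.array(p["world_to_cam"]))
    return im,d,c@M[:3,:3].T+M[:3,3]
E
python3 - <<'E'
from h import *
s=status.read_state();print(s);print(R.from_rotvec(s["eef_rot"]).as_matrix().round(3))
for n in("top","scene"):
    im,d,P=cloud(n);np.savez(n+".npz",im=im,d=d,P=P);cv2.imwrite(f"pics/{n}1.png",cv2.resize(im[...,::-1],(800,600)))
    print(n,np.linalg.inv(camera_params(n)["world_to_cam"]).round(2).tolist(),P[::96,::128].round().tolist())
E
```

```text
pics
{'time_s': 0.0, 'q': array([ 1.48868748e+00,  4.07925655e-02,  8.37989405e-02, -4.61653030e-04,
       -1.61551592e+00, -3.33754660e-01]), 'qd': array([-0.00041183, -0.00045589, -0.00122644, -0.00047738, -0.00041122,
       -0.00107838]), 'tau': array([-8.80120078e-04, -3.68213940e+01,  3.47410333e+01,  6.93237528e+00,
       -5.45891875e-03,  8.87854355e-06]), 'ee_pos': array([242.13635385, 548.558699  , 207.7836789 ]), 'eef_rot': array([ 3.07220949e+00, -6.48145921e-01, -3.80813478e-04]), 'wrist_force': array([0.28788638, 0.5056004 , 0.20714289]), 'torque': array([0.01902446, 0.00164735, 0.0036839 ]), 'gripper_force': 0.0, 'width': 85.26814197856517}
[[ 0.915 -0.404 -0.001]
 [-0.404 -0.915 -0.002]
 [ 0.     0.002 -1.   ]]
top [[0.01, 0.99, -0.11, 448.38], [-1.0, 0.01, -0.02, -11.16], [-0.02, 0.11, 0.99, 1376.06], [0.0, 0.0, 0.0, 1.0]] [[[1322.0, 999.0, -244.0], [1320.0, 526.0, -261.0], [1320.0, 62.0, -270.0], [1322.0, -399.0, -274.0]], [[884.0, 824.0, -7.0], [878.0, 426.0, 1.0], [879.0, 47.0, -6.0], [861.0, -314.0, 58.0]], [[591.0, 801.0, -5.0], [585.0, 390.0, 76.0], [595.0, 44.0, -3.0], [597.0, -321.0, -2.0]], [[317.0, 748.0, 56.0], [319.0, 405.0, -5.0], [324.0, 41.0, 2.0], [327.0, -316.0, 2.0]]]
scene [[-0.64, -0.6, 0.48, 1069.86], [0.77, -0.48, 0.42, 426.48], [-0.02, 0.64, 0.77, 851.92], [0.0, 0.0, 0.0, 1.0]] [[[560.0, -1280.0, 249.0], [7.0, -1280.0, 76.0], [-648.0, -982.0, -60.0], [-76.0, -7.0, 367.0]], [[754.0, -1280.0, -83.0], [520.0, -625.0, 81.0], [143.0, -336.0, -0.0], [-159.0, 60.0, 3.0]], [[1025.0, -637.0, 3.0], [779.0, -329.0, 5.0], [527.0, -24.0, -1.0], [282.0, 281.0, -0.0]], [[1270.0, -988.0, -745.0], [981.0, -48.0, 48.0], [771.0, 175.0, -2.0], [611.0, 423.0, 73.0]]]
```

View pics/top1.png

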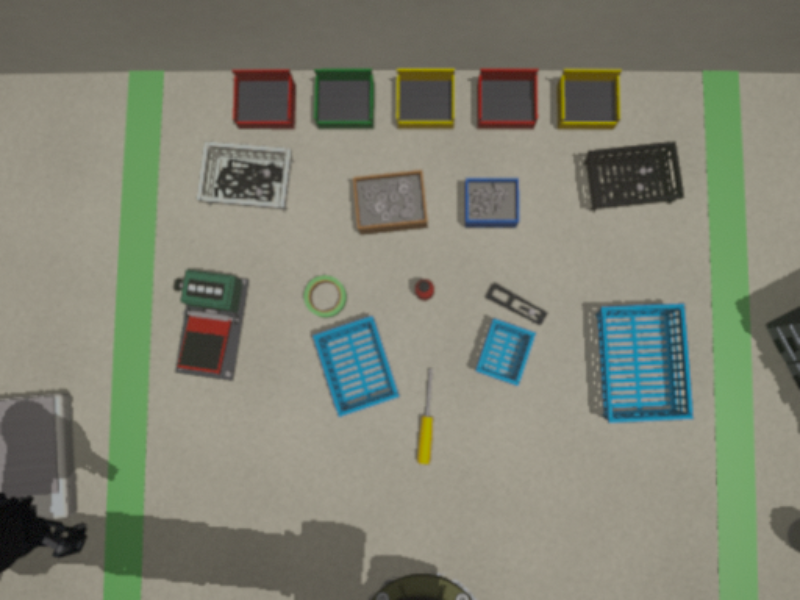

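View pics/scene1.png

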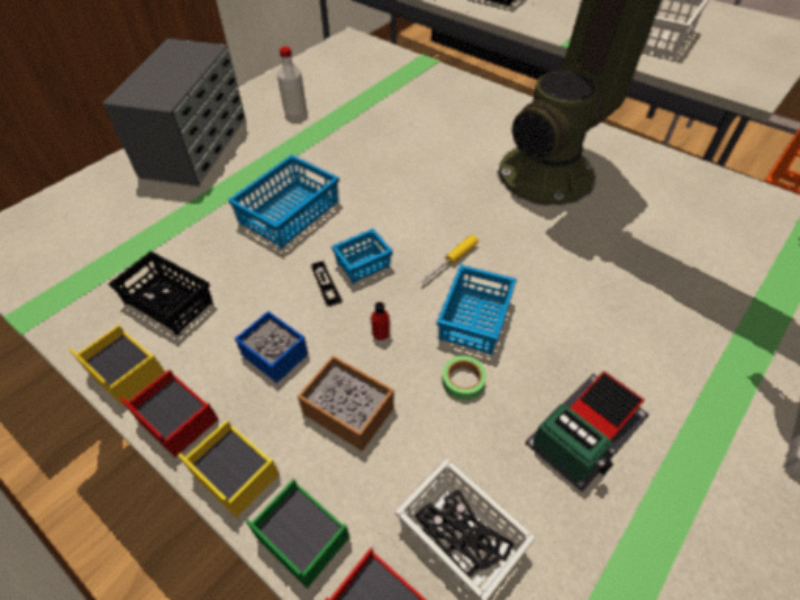

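The top view shows the baskets, in 800x600 pixels: medium (355,365), small (505,350) and large (647,362). The counter is at (210,325), the glue bottle at (425,290) and the screwdriver at (426,420). The scene view shows the same layout with everything upright.

```bash
cat > meas.py <<'E'
from h import *
def ray(name,px,z):
    p=camera_params(name);n=cv2.undistortPoints(np.array(px,np.float32).reshape(-1,1,2),np.array(p["K"],float),np.array(p["dist"],float)).reshape(-1,2)
    M=np.linalg.inv(np.array(p["world_to_cam"]));d=np.c_[n[:,0],-n[:,1],-np.ones(len(n))]@M[:3,:3].T;o=M[:3,3]
    return o+d*((z-o[2])/d[:,2])[:,None]
def baskets(name,im,P,regs):
    hsv=cv2.cvtColor(im,cv2.COLOR_RGB2HSV)
    m=((hsv[...,0]>92)&(hsv[...,0]<112)&(hsv[...,1]>120)&(hsv[...,2]>70))
    for k,(c,H,L,W) in regs.items():
        near=np.hypot(P[...,0]-c[0],P[...,1]-c[1])<L*.75
        mm=m&near&(P[...,2]>H-9)&(P[...,2]<H+12)
        v,u=np.nonzero(mm);Q=ray(name,np.c_[u,v],H-2)[:,:2]
        (cx,cy),(a,b),t=cv2.minAreaRect(Q.astype(np.float32))
        if a<b:a,b,t=b,a,t+90
        print(name,k,len(Q),"c",round(cx,1),round(cy,1),"LW",round(a),round(b),"yaw",round((t+90)%180-90,1),"z",np.percentile(P[mm][:,2],[10,50,90]).round(1))
E
python3 - <<'E'
from meas import *
for n in("top","scene"):
    z=np.load(n+".npz");im,P=z["im"],z["P"]
    hsv=cv2.cvtColor(im,cv2.COLOR_RGB2HSV)
    if n=="top":
        g=lambda x,y:P[int(y*.64),int(x*.64),:2]
        C={"L":(g(647,362),72,200,146),"M":(g(355,365),62,150,112),"S":(g(505,350),52,100,80)}
        print({k:v[0].round() for k,v in C.items()})
        for k,(x,y) in dict(tape=(325,275),glue=(425,290),drv=(426,420),plates=(516,303)).items(): print(k,P[int(y*.64),int(x*.64)].round())
    baskets(n,im,P,C)
    base=np.array([[0,0]]); cg=P[int(325*.64),int(210*.64)] if n=="top" else cg
    near=np.hypot(P[...,0]-cg[0],P[...,1]-cg[1])<150
    red=((hsv[...,0]<8)|(hsv[...,0]>172))&(hsv[...,1]>130)&near
    grn=(hsv[...,0]>60)&(hsv[...,0]<95)&(hsv[...,1]>90)&near&(P[...,2]>70)
    for nm,mk in(("red",red),("green",grn)):
        Q=P[mk];(c,s,t)=cv2.minAreaRect(Q[:,:2].astype(np.float32));print(n,nm,len(Q),np.round(c,1),np.round(s),round(t,1),Q.mean(0).round(1),Q.min(0).round(),Q.max(0).round())
E
```

```text
{'L': array([ 486., -404.]), 'M': array([477., 125.]), 'S': array([ 505., -147.])}
tape [637. 179.  22.]
glue [605.  -2.  85.]
drv [382.  -3.  28.]
plates [ 593. -167.    4.]
top L 711 c 483.3 -382.1 LW 198 146 yaw 3.0 z [66.1 70.1 73.5]
top M 464 c 474.3 118.8 LW 147 109 yaw 18.9 z [56.8 60.8 64.3]
top S 297 c 500.6 -142.1 LW 96 77 yaw -18.8 z [47.3 50.4 54.1]
top red 351 [509.7 393.3] [76. 93.] 83.6 [524.5 386.8  31.9] [460. 351.  18.] [559. 434.  51.]
top green 66 [605.9 382.3] [76. 48.] 84.7 [607.5 397.5  75.5] [579. 346.  71.] [632. 422.  83.]
scene L 494 c 488.4 -381.5 LW 203 153 yaw 2.0 z [65.2 70.2 73.1]
scene M 470 c 477.9 118.9 LW 155 111 yaw 19.0 z [56.1 61.  63.3]
scene S 274 c 505.3 -141.0 LW 99 86 yaw -18.8 z [45.1 50.7 53.2]
scene red 499 [525.5 389.9] [ 82. 118.] 83.0 [525.3 395.1  34.4] [465. 349.   4.] [587. 436.  79.]
scene green 442 [611.7 382.8] [88. 53.] 82.4 [618.5 383.5  76.1] [580. 337.  70.] [641. 428.  82.]
```

```bash
cat > go.py <<'E'
import sys
from h import *
# go.py x y z yawdeg(tool y, world)  -> turn, then shift in tool axes after the turn (scaled totals)
x,y,z,yaw=map(float,sys.argv[1:5])
s=status.read_state();M=R.from_rotvec(s["eef_rot"]).as_matrix()
cur=np.degrees(np.arctan2(M[1,1],M[0,1]));dz=(cur-yaw+180)%360-180
a=np.radians(yaw);T=np.array([[-np.sin(a),np.cos(a),0],[np.cos(a),np.sin(a),0],[0,0,-1]])
d=np.array([x,y,z])-s["ee_pos"]
sh=T@d  # rows: tool x,y,z in world
print("t",round(s["time_s"],2),"pos",s["ee_pos"].round(1),"yaw",cur.round(2),"tilt",M[:,2].round(4),"w",round(s["width"],1),"gf",round(s["gripper_force"],1),"F",s["wrist_force"].round(1))
print("turn scaled",round(np.radians(dz)/.5,3),"shift scaled",(sh/500).round(4))
E
sed -i 's/np.array(\[\[-np.sin(a),np.cos(a),0\]/np.array([[-np.sin(a),np.cos(a),0]/' go.py
python3 go.py 409 96 208 -161
```

```text
t 0.1 pos [242.2 548.6 207.9] yaw -113.82 tilt [-5.0e-04 -1.5e-03 -1.0e+00] w 85.5 gf 0.0 F [ 0.4  0.2 -0.6]
turn scaled 1.647 shift scaled [ 9.645e-01 -2.080e-02 -2.000e-04]
```

move_arm(rows=[[0.7, [0, 0, 0], 0.235], [0.7, [0, 0, 0], 0.235], [0.7, [0, 0, 0], 0.235], [0.7, [0, 0, 0], 0.235], [0.7, [0, 0, 0], 0.235], [0.7, [0, 0, 0], 0.235], [0.7, [0, 0, 0], 0.235]], grip_force=50)

```text
time_s: 0.68
ee_pos: [242.2, 548.7, 208.2]
eef_rot: [2.552, -1.83, 0.001]
wrist_force: [0.7, -0.2, -0.2]
width: 60.2
gripper_force: 0.0
```

move_arm(rows=[[0.7, [0.07, 0, 0], 0], [0.7, [0.07, 0, 0], 0], [0.7, [0.07, 0, 0], 0], [0.7, [0.07, 0, 0], 0], [0.7, [0.07, 0, 0], 0], [0.7, [0.07, 0, 0], 0], [0.7, [0.07, 0, 0], 0], [0.7, [0.07, 0, 0], 0], [0.7, [0.07, 0, 0], 0], [0.7, [0.07, 0, 0], 0]])

```text
time_s: 1.52
ee_pos: [356.5, 216.4, 208.6]
eef_rot: [-2.559, 1.822, 0.0]
wrist_force: [1.0, -0.2, -0.2]
width: 59.6
gripper_force: 0.0
```

```bash
python3 go.py 409 96 100 -161
```

```text
t 1.52 pos [356.5 216.4 208.6] yaw -160.91 tilt [-1.e-04  1.e-04 -1.e+00] w 59.6 gf 0.0 F [ 1.  -0.2 -0.2]
turn scaled 0.003 shift scaled [ 0.2618 -0.0208  0.2172]
```

move_arm(rows=[[0.7, [0.066, -0.005, 0], 0], [0.7, [0.066, -0.005, 0.02], 0], [0.7, [0.065, -0.005, 0.05], 0], [0.7, [0.065, -0.006, 0.05], 0], [0.7, [0, 0, 0.05], 0], [0.7, [0, 0, 0.047], 0], [0.7, [0, 0, 0], 0]])

```text
time_s: 2.1
ee_pos: [406.7, 95.8, 94.9]
eef_rot: [2.551, -1.822, -0.007]
wrist_force: [-0.2, -0.1, -0.9]
width: 59.9
gripper_force: 0.0
```

```bash
python3 go.py 409 96 36 -161
```

```text
t 2.1 pos [406.7  95.8  94.9] yaw -161.07 tilt [-0.0077 -0.0033 -1.    ] w 59.9 gf 0.0 F [-0.2 -0.1 -0.9]
turn scaled -0.002 shift scaled [ 0.0012 -0.0044  0.1179]
```

move_arm(rows=[[0.7, [0, -0.002, 0.03], 0], [0.7, [0, -0.002, 0.04], 0], [0.7, [0, 0, 0.035], 0], [0.7, [0, 0, 0.01], 0], [0.7, [0, 0, 0], 0], [0.7, [0, 0, 0], 0]])

```text
time_s: 2.6
ee_pos: [411.7, 98.7, 44.3]
eef_rot: [-2.558, 1.822, -0.002]
wrist_force: [1.2, 0.8, 0.3]
width: 60.1
gripper_force: 0.0
```

```bash
python3 go.py 409 96 36 -161; python3 - <<'E'
from meas import *
im,d,P=cloud("scene")
cv2.imwrite("pics/g1.png",cv2.resize(im[130:290,200:400][...,::-1],(750,600)))
E
```

```text
t 2.6 pos [411.7  98.7  44.3] yaw -160.91 tilt [ 0.0014  0.     -1.    ] w 60.1 gf 0.0 F [1.2 0.8 0.3]
turn scaled 0.003 shift scaled [0.0033 0.0069 0.0166]
```

View pics/g1.png

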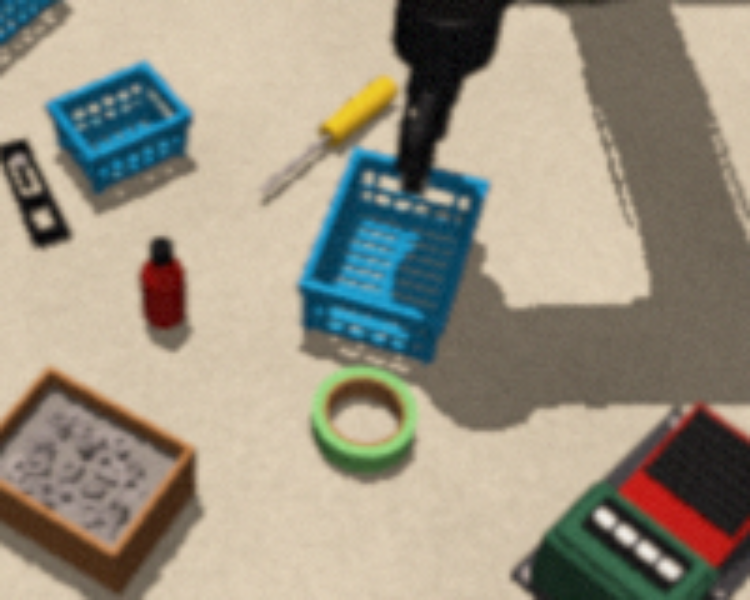

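The fingers straddle the near end wall of the medium basket at about its middle (415,185). Next: the last 8 mm down, then close.

move_arm(rows=[[0.7, [0.002, 0.006, 0.008], 0], [0.7, [0, 0, 0.009], 0], [0.4, [0, 0, 0], 0], [0.0, [0, 0, 0], 0], [0.0, [0, 0, 0], 0], [0.0, [0, 0, 0], 0], [0.0, [0, 0, 0], 0], [0.0, [0, 0, 0], 0], [0.0, [0, 0, 0], 0], [0.0, [0, 0, 0], 0]])

```text
time_s: 3.48
ee_pos: [408.8, 96.4, 34.7]
eef_rot: [-2.558, 1.823, -0.001]
wrist_force: [-1.0, -0.1, 2.5]
width: 5.7
gripper_force: 49.7
```

```bash
python3 go.py 409 96 36 -161
```

```text
t 3.48 pos [408.8  96.4  34.7] yaw -160.95 tilt [ 5.e-04 -0.e+00 -1.e+00] w 5.7 gf 49.7 F [-1.  -0.1  2.5]
turn scaled 0.002 shift scaled [ 0.0008 -0.0001 -0.0027]
```

move_arm(rows=[[0.0, [0, 0, -0.01], 0], [0.0, [0, 0, -0.02], 0], [0.0, [0, 0, -0.03], 0], [0.0, [0, 0, -0.04], 0], [0.0, [0, 0, -0.05], 0], [0.0, [0, 0, -0.05], 0], [0.0, [0, 0, -0.03], 0], [0.0, [0, 0, -0.01], 0], [0.0, [0, 0, 0], 0], [0.0, [0, 0, 0], 0]])

```text
time_s: 4.32
ee_pos: [408.2, 96.4, 153.4]
eef_rot: [2.558, -1.823, -0.002]
wrist_force: [0.4, 0.9, -1.9]
width: 5.8
gripper_force: 49.3
```

```bash
python3 go.py 485 -382 155 -177.5; python3 - <<'E'
from meas import *
im,d,P=cloud("scene")
cv2.imwrite("pics/g2.png",cv2.resize(im[110:270,200:400][...,::-1],(750,600)))
hsv=cv2.cvtColor(im,cv2.COLOR_RGB2HSV);m=(hsv[...,0]>92)&(hsv[...,0]<112)&(hsv[...,1]>120)&(np.hypot(P[...,0]-476,P[...,1]-119)<110)
Q=P[m];n=np.array([np.cos(np.radians(19)),np.sin(np.radians(19))]);u=(Q[:,:2]-[409,96])@n;v=(Q[:,:2]-[409,96])@[-n[1],n[0]]
for a in range(0,150,25):
    k=(u>a)&(u<a+25)
    print(a,np.percentile(Q[k,2],[2,98]).round(),np.percentile(Q[k&(v<0),2],98).round(),np.percentile(Q[k&(v>0),2],98).round(),np.percentile(v[k],[1,99]).round(1)) if k.sum()>5 else 0
E
```

```text
t 4.32 pos [408.2  96.4 153.4] yaw -160.95 tilt [-1.3e-03 -2.0e-04 -1.0e+00] w 5.8 gf 49.3 F [ 0.4  0.9 -1.9]
turn scaled 0.578 shift scaled [ 0.9626 -0.1117 -0.0031]
0 [119. 182.] 182.0 181.0 [-53.4  51. ]
25 [118. 420.] 422.0 317.0 [-54.1  52.1]
50 [117. 179.] 179.0 179.0 [-54.2  51.6]
75 [117. 179.] 179.0 179.0 [-54.9  52.6]
100 [115. 179.] 179.0 179.0 [-55.   52.8]
125 [117. 178.] 178.0 177.0 [-53.6  51.7]
```

View pics/g2.png

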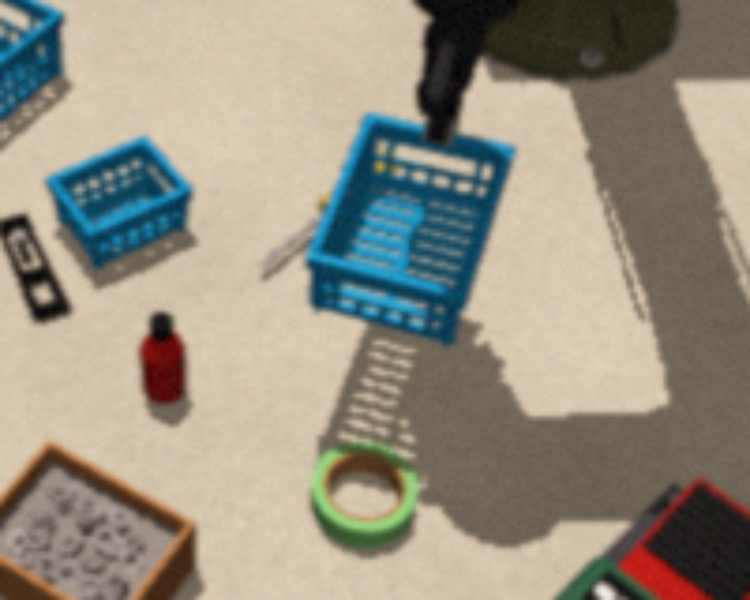

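```bash
python3 - <<'E'
from meas import *
for n in("top","scene"):
    im,d,P=cloud(n);baskets(n,im,P,{"M":((475,119),62+117.5,150,112),"L":((485,-382),72,200,146),"S":((503,-141),52,100,80)})
E
```

```text
top M 343 c 474.1 118.3 LW 146 109 yaw 18.8 z [172.2 175.6 179.5]
top L 704 c 483.2 -382.0 LW 198 146 yaw 3.0 z [66.6 70.4 73.9]
top S 294 c 500.5 -142.2 LW 96 77 yaw -18.8 z [47.1 50.4 54.3]
scene M 456 c 478.9 118.3 LW 157 109 yaw 18.7 z [172.5 176.2 179.7]
scene L 516 c 488.7 -379.5 LW 205 155 yaw 2.7 z [64.9 70.5 73.1]
scene S 279 c 505.7 -141.1 LW 99 86 yaw -19.1 z [45.4 50.6 53.6]
```

move_arm(rows=[[0.0, [0, 0, 0], 0.1], [0.0, [0, 0, 0], 0.15], [0.0, [0, 0, 0], 0.15], [0.0, [0, 0, 0], 0.12], [0.0, [0, 0, 0], 0.058], [0.0, [0, 0, 0], 0]])

```text
time_s: 4.97
ee_pos: [408.3, 96.1, 153.3]
eef_rot: [2.267, -2.173, -0.0]
wrist_force: [-0.1, -0.2, -1.0]
width: 6.1
gripper_force: 49.3
```

```bash
python3 go.py 423 -384 150 -177.5
```

```text
t 4.97 pos [408.3  96.1 153.3] yaw -177.57 tilt [-0.0014 -0.001  -1.    ] w 6.1 gf 49.3 F [-0.1 -0.2 -1. ]
turn scaled -0.002 shift scaled [0.9606 0.0124 0.0067]
```

move_arm(rows=[[0.0, [0.04, 0, 0], 0], [0.0, [0.06, 0, 0], 0], [0.0, [0.06, 0, 0], 0], [0.0, [0.06, 0, 0], 0], [0.0, [0.06, 0, 0], 0], [0.0, [0.06, 0, 0], 0], [0.0, [0.06, 0, 0], 0], [0.0, [0.06, 0, 0], 0], [0.0, [0.06, 0, 0], 0], [0.0, [0.06, 0, 0], 0]])

```text
time_s: 5.8
ee_pos: [420.7, -194.9, 153.7]
eef_rot: [2.27, -2.171, -0.001]
wrist_force: [0.7, 1.2, -0.5]
width: 6.0
gripper_force: 49.3
```

move_arm(rows=[[0.0, [0.06, 0.002, 0], 0], [0.0, [0.06, 0.002, 0], 0], [0.0, [0.06, 0.002, 0], 0], [0.0, [0.06, 0.002, 0], 0], [0.0, [0.06, 0.002, 0], 0], [0.0, [0.05, 0.001, 0], 0], [0.0, [0.03, 0, 0], 0], [0.0, [0, 0, 0], 0], [0.0, [0, 0, 0], 0], [0.0, [0, 0, 0], 0]])

```text
time_s: 6.63
ee_pos: [423.8, -383.0, 153.7]
eef_rot: [2.27, -2.172, -0.002]
wrist_force: [0.2, 0.3, -2.4]
width: 5.8
gripper_force: 49.3
```

```bash
python3 go.py 423 -383.5 100 -177.2;python3 - <<'E'
from meas import *
z=status.read_state()["ee_pos"][2]
for n in("top","scene"):
    im,d,P=cloud(n);baskets(n,im,P,{"M":((490,-384),62+z-35.9,150,112)})
E
```

```text
t 6.63 pos [ 423.8 -383.   153.7] yaw -177.47 tilt [-1.e-03  5.e-04 -1.e+00] w 5.8 gf 49.3 F [ 0.2  0.3 -2.4]
turn scaled -0.01 shift scaled [0.001  0.0017 0.1074]
top M 166 c 487.8 -381.4 LW 164 97 yaw -2.2 z [172.2 174.9 178.6]
scene M 383 c 497.9 -375.6 LW 159 119 yaw 3.5 z [172.2 176.3 180.4]
```

move_arm(rows=[[0.0, [0.001, 0.002, 0.03], -0.01], [0.0, [0, 0, 0.04], 0], [0.0, [0, 0, 0.03], 0], [0.0, [0, 0, 0.025], 0], [0.0, [0, 0, 0.025], 0], [0.0, [0, 0, 0.02], 0], [0.0, [0, 0, 0], 0], [0.0, [0, 0, 0], 0]])

```text
time_s: 7.4
ee_pos: [423.0, -383.9, 69.2]
eef_rot: [2.275, -2.166, -0.001]
wrist_force: [0.4, -0.7, -1.3]
width: 5.8
gripper_force: 49.3
```

```bash
python3 go.py 423 -383.5 39 -177.2; python3 - <<'E'
from meas import *
im,d,P=cloud("scene")
cv2.imwrite("pics/g3.png",cv2.resize(im[60:180,120:270][...,::-1],(750,600)))
E
```

```text
t 7.4 pos [ 423.  -383.9   69.2] yaw -177.2 tilt [-6.e-04 -2.e-04 -1.e+00] w 5.8 gf 49.3 F [ 0.4 -0.7 -1.3]
turn scaled -0.0 shift scaled [-0.0008 -0.0001  0.0605]
```

View pics/g3.png

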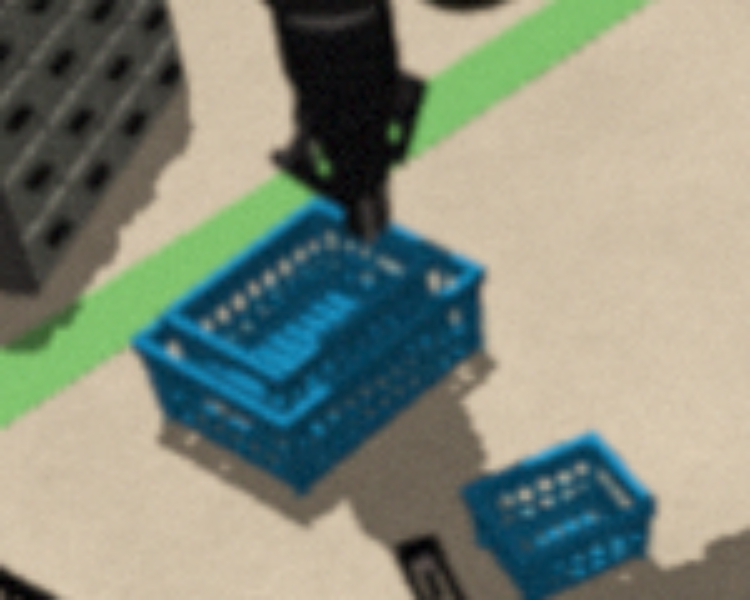

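The medium basket is part-way into the large one and clear all round, with no contact force. I'll keep lowering it.

move_arm(rows=[[0.0, [0, 0, 0.02], 0], [0.0, [0, 0, 0.015], 0], [0.0, [0, 0, 0.01], 0], [0.0, [0, 0, 0.008], 0], [0.0, [0, 0, 0.006], 0], [0.0, [0, 0, 0], 0], [0.0, [0, 0, 0], 0]])

```text
time_s: 8.03
ee_pos: [423.1, -384.1, 39.9]
eef_rot: [2.275, -2.167, 0.0]
wrist_force: [0.3, 0.5, -0.5]
width: 5.9
gripper_force: 49.3
```

move_arm(rows=[[0.0, [0, 0, 0.002], 0], [0.0, [0, 0, 0.002], 0], [0.0, [0, 0, 0], 0]])

```text
time_s: 8.28
ee_pos: [423.1, -384.0, 37.9]
eef_rot: [-2.275, 2.167, -0.001]
wrist_force: [-0.0, -0.4, -0.2]
width: 5.4
gripper_force: 49.4
```

move_arm(rows=[[0.0, [0, 0, 0.001], 0], [0.0, [0, 0, 0.001], 0], [0.0, [0, 0, 0], 0]])

```text
time_s: 8.53
ee_pos: [423.1, -384.1, 37.7]
eef_rot: [2.275, -2.167, 0.001]
wrist_force: [-2.4, 2.4, 4.4]
width: 5.9
gripper_force: 50.0
```

move_arm(rows=[[0.1, [0, 0, 0], 0], [0.2, [0, 0, 0], 0], [0.22, [0, 0, 0], 0], [0.22, [0, 0, 0], 0], [0.22, [0, 0, 0], 0], [0.22, [0, 0, 0], 0]])

```text
time_s: 9.03
ee_pos: [423.0, -384.0, 36.7]
eef_rot: [2.275, -2.167, -0.0]
wrist_force: [0.3, -0.4, 0.0]
width: 18.6
gripper_force: 0.0
```

Released with no force. Next I'll lift straight up and check the fit.

move_arm(rows=[[0.22, [0, 0, -0.01], 0], [0.22, [0, 0, -0.03], 0], [0.22, [0, 0, -0.05], 0], [0.22, [0, 0, -0.05], 0], [0.4, [0, 0, -0.05], 0], [0.6, [0, 0, -0.05], 0], [0.6, [-0.06, 0, 0], 0], [0.6, [-0.06, 0, 0], 0], [0.6, [-0.06, 0, 0], 0], [0.6, [0, 0, 0], 0]])

```text
time_s: 9.87
ee_pos: [419.0, -291.0, 158.0]
eef_rot: [-2.276, 2.163, -0.002]
wrist_force: [-0.0, -1.3, 0.8]
width: 51.3
gripper_force: 0.0
```

```bash
python3 go.py 459 -127 110 -198.8; python3 - <<'E'
from meas import *
for n in("top","scene"):
    im,d,P=cloud(n)
    if n=="top":cv2.imwrite("pics/g4.png",cv2.resize(im[180:280,300:450][...,::-1],(750,500)))
    baskets(n,im,P,{"L":((485,-382),72,200,146),"S":((503,-141),52,100,80)})
    hsv=cv2.cvtColor(im,cv2.COLOR_RGB2HSV);m=(hsv[...,0]>92)&(hsv[...,0]<112)&(hsv[...,1]>120)
    Q=P[m];a=np.radians(2.8);c=np.array([484.7,-381.5]);u=(Q[:,:2]-c)@[np.cos(a),np.sin(a)];v=(Q[:,:2]-c)@[-np.sin(a),np.cos(a)]
    k=(abs(u)<86)&(abs(v)<60)&(Q[:,2]>56)&(Q[:,2]<72)
    (cc,s,t)=cv2.minAreaRect(np.c_[u,v][k].astype(np.float32));print(n,"M in L",np.round(cc,1),np.round(s),round(t,1))
    for lo,hi in((-80,-50),(-20,20),(60,80)):
        kk=k&(u>lo)&(u<hi);print(lo,np.percentile(Q[kk,2],[50,90]).round(1) if kk.sum() else None)
E
```

```text
t 9.87 pos [ 419. -291.  158.] yaw -177.07 tilt [ 2.4e-03  3.0e-04 -1.0e+00] w 51.3 gf 0.0 F [-0.  -1.3  0.8]
turn scaled 0.759 shift scaled [-0.3363  0.0299  0.096 ]
top L 529 c 527.7 -379.6 LW 149 108 yaw -89.7 z [63.8 68.7 73.4]
top S 62 c 543.5 -156.6 LW 73 11 yaw 77.3 z [46.  48.9 52.9]
top M in L [35.9  0.4] [112.  96.] 89.0
-80 None
-20 [63.5 65.9]
60 [63.2 66.4]
scene L 736 c 488.9 -380.1 LW 205 154 yaw 2.7 z [64.  67.8 73. ]
scene S 281 c 505.3 -141.0 LW 100 87 yaw -18.3 z [45.  50.6 53.7]
scene M in L [10.1 -2. ] [151. 114.] 0.0
-80 [63.7 66.1]
-20 [63.6 66.3]
60 [64.  66.1]
```

View pics/g4.png

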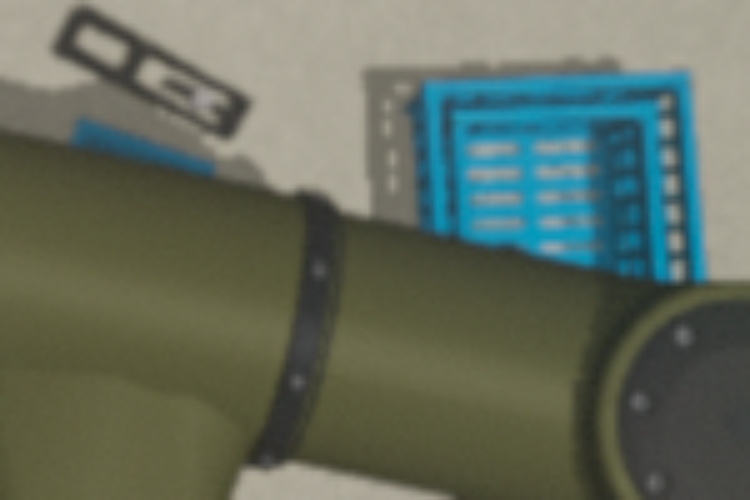

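The medium basket is level with its rim at 65 mm, so it stands flat inside the large one. Now the small basket.

move_arm(rows=[[0.5, [0, 0, 0], 0.19], [0.5, [0, 0, 0], 0.19], [0.5, [0, 0, 0], 0.19], [0.5, [0, 0, 0], 0.19], [0.5, [-0.06, 0.005, 0], 0], [0.5, [-0.07, 0.006, 0], 0], [0.5, [-0.07, 0.006, 0], 0], [0.5, [-0.07, 0.006, 0], 0], [0.5, [-0.06, 0.006, 0], 0], [0.5, [0, 0, 0], 0]])

```text
time_s: 10.8
ee_pos: [459.8, -130.3, 156.9]
eef_rot: [-1.828, 2.554, 0.0]
wrist_force: [0.8, -1.4, -0.2]
width: 42.7
gripper_force: 0.0
```

```bash
python3 go.py 458.3 -126.5 26 -198.8
```

```text
t 10.8 pos [ 459.8 -130.3  156.9] yaw 161.19 tilt [ 3.e-04  6.e-04 -1.e+00] w 42.7 gf 0.0 F [ 0.8 -1.4 -0.2]
turn scaled -0.0 shift scaled [-0.0062  0.0052  0.2617]
```

move_arm(rows=[[0.5, [-0.006, 0.005, 0.02], 0], [0.5, [0, 0, 0.04], 0], [0.5, [0, 0, 0.05], 0], [0.5, [0, 0, 0.05], 0], [0.5, [0, 0, 0.04], 0], [0.5, [0, 0, 0.03], 0], [0.5, [0, 0, 0.02], 0], [0.5, [0, 0, 0], 0], [0.5, [0, 0, 0], 0]])

```text
time_s: 11.55
ee_pos: [457.0, -130.5, 31.8]
eef_rot: [1.823, -2.558, 0.0]
wrist_force: [-0.2, -1.2, 0.9]
width: 42.5
gripper_force: 0.0
```

```bash
python3 go.py 458.3 -126.5 26 -198.8; python3 - <<'E'
from meas import *
im,d,P=cloud("scene")
baskets("scene",im,P,{"S":((503,-141),52,100,80)})
cv2.imwrite("pics/g5.png",cv2.resize(im[100:220,170:320][...,::-1],(750,600)))
E
```

```text
t 11.55 pos [ 457.  -130.5   31.8] yaw 160.95 tilt [-7.e-04 -6.e-04 -1.e+00] w 42.5 gf 0.0 F [-0.2 -1.2  0.9]
turn scaled -0.009 shift scaled [-0.0084  0.0002  0.0115]
scene S 247 c 506.0 -140.6 LW 99 87 yaw -18.8 z [44.4 50.8 53.8]
```

View pics/g5.png

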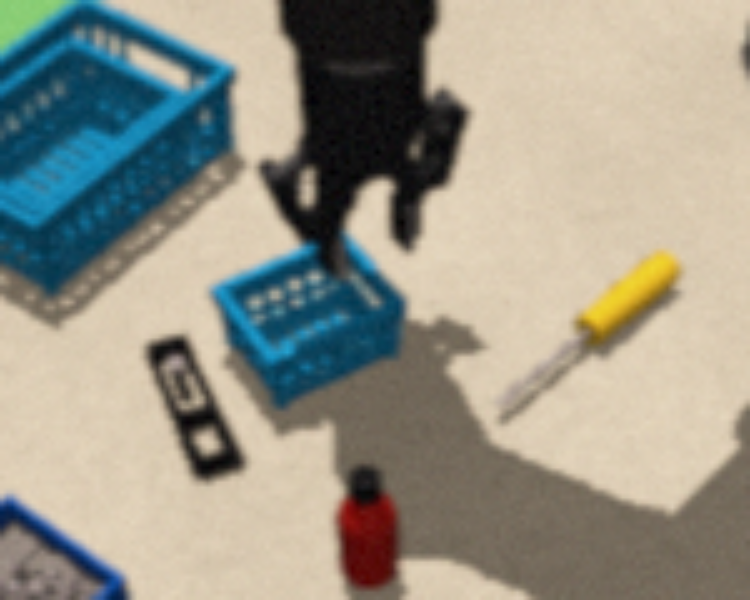

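One finger is inside the small basket and one outside its near end wall, about 4 mm to the -y side. I'll correct that and grip.

move_arm(rows=[[0.5, [-0.008, 0, 0], -0.008], [0.5, [0, 0, 0.006], 0], [0.5, [0, 0, 0.006], 0], [0.3, [0, 0, 0], 0], [0.0, [0, 0, 0], 0], [0.0, [0, 0, 0], 0], [0.0, [0, 0, 0], 0], [0.0, [0, 0, 0], 0], [0.0, [0, 0, 0], 0], [0.0, [0, 0, 0], 0]])

```text
time_s: 12.43
ee_pos: [458.8, -126.0, 26.1]
eef_rot: [-1.829, 2.554, -0.001]
wrist_force: [-0.2, -0.2, 1.0]
width: 5.7
gripper_force: 49.1
```

```bash
python3 go.py 458.3 -126.5 26 -198.8
```

```text
t 12.43 pos [ 458.8 -126.    26.1] yaw 161.24 tilt [ 5.e-04 -2.e-04 -1.e+00] w 5.7 gf 49.1 F [-0.2 -0.2  1. ]
turn scaled 0.001 shift scaled [0.0013 0.0006 0.0002]
```

move_arm(rows=[[0.0, [0, 0, -0.01], 0], [0.0, [0, 0, -0.02], 0], [0.0, [0, 0, -0.03], 0], [0.0, [0, 0, -0.04], 0], [0.0, [0, 0, -0.05], 0], [0.0, [0, 0, -0.05], 0], [0.0, [0, 0, -0.03], 0], [0.0, [0, 0, -0.01], 0], [0.0, [0, 0, 0], 0], [0.0, [0, 0, 0], 0]])

```text
time_s: 13.27
ee_pos: [458.2, -125.7, 145.0]
eef_rot: [1.829, -2.553, -0.002]
wrist_force: [-0.0, -0.6, -1.2]
width: 5.4
gripper_force: 48.9
```

```bash
python3 go.py 458.3 -126.5 146 -177.2; python3 - <<'E'
from meas import *
s=status.read_state();zb=s["ee_pos"][2]-26
for n in("top","scene"):
    im,d,P=cloud(n)
    baskets(n,im,P,{"S":((503,-141),52+zb,100,80)})
    m0=(P[...,2]>zb-8)&(P[...,2]<zb+60);hsv=cv2.cvtColor(im,cv2.COLOR_RGB2HSV);m=m0&(hsv[...,0]>92)&(hsv[...,0]<112)&(hsv[...,1]>120)&(np.hypot(P[...,0]-503,P[...,1]+141)<80)
    Q=P[m];a=np.radians(-18.8);c=s["ee_pos"][:2];u=(Q[:,:2]-c)@[np.cos(a),np.sin(a)];v=(Q[:,:2]-c)@[-np.sin(a),np.cos(a)]
    for lo in(0,25,50,75):
        k=(u>lo)&(u<lo+25);print(lo,np.percentile(Q[k,2],[2,98]).round(1),np.percentile(v[k],[1,99]).round(1))
    m=(hsv[...,0]>92)&(hsv[...,0]<112)&(hsv[...,1]>120)
    Q=P[m];a=np.radians(2.8);c=np.array([484.7,-381.5]);u=(Q[:,:2]-c)@[np.cos(a),np.sin(a)];v=(Q[:,:2]-c)@[-np.sin(a),np.cos(a)]
    k=(abs(u)<88)&(abs(v)<62)&(Q[:,2]>57)&(Q[:,2]<70)
    (cc,sz,t)=cv2.minAreaRect(np.c_[u,v][k].astype(np.float32));print(n,"M in L",np.round(cc,1),np.round(sz),round(t,1))
E
```

```text
t 13.27 pos [ 458.2 -125.7  145. ] yaw 161.24 tilt [-1.e-03  5.e-04 -1.e+00] w 5.4 gf 48.9 F [-0.  -0.6 -1.2]
turn scaled -0.753 shift scaled [ 0.0017 -0.0001 -0.0019]
top S 111 c 542.4 -146.8 LW 81 35 yaw -78.7 z [165.6 168.7 171.7]Traceback (most recent call last):
  File "<stdin>", line 9, in <module>
    return _quantile_unchecked(
        a, q, axis, out, overwrite_input, method, keepdims, weights)
    return _ureduce(a,
                    func=_quantile_ureduce_func,
    ...<5 lines>...
                    overwrite_input=overwrite_input,
                    method=method)
    r = func(a, **kwargs)
    result = _quantile(arr,
                       quantiles=q,
    ...<2 lines>...
                       out=out,
                       weights=wgt)
    slices_having_nans = np.isnan(arr[-1, ...])
                                  ~~~^^^^^^^^^
IndexError: index -1 is out of bounds for axis 0 with size 0
```

```bash
python3 - <<'E'
from meas import *
s=status.read_state();zb=s["ee_pos"][2]-26
for n in("top","scene"):
    im,d,P=cloud(n);hsv=cv2.cvtColor(im,cv2.COLOR_RGB2HSV);m=(hsv[...,0]>92)&(hsv[...,0]<112)&(hsv[...,1]>120)
    if n=="scene":
        baskets(n,im,P,{"S":((503,-141),52+zb,100,80)})
        Q=P[m&(P[...,2]>zb-8)&(P[...,2]<zb+60)];a=np.radians(-18.8);c=s["ee_pos"][:2];u=(Q[:,:2]-c)@[np.cos(a),np.sin(a)];v=(Q[:,:2]-c)@[-np.sin(a),np.cos(a)]
        for lo in(0,25,50,75):
            k=(u>lo)&(u<lo+25)&(abs(v)<70);print(lo,k.sum(),np.percentile(Q[k,2],[2,98]).round(1) if k.sum() else 0,np.percentile(v[k],[1,99]).round(1) if k.sum() else 0)
    Q=P[m];a=np.radians(2.8);c=np.array([484.7,-381.5]);u=(Q[:,:2]-c)@[np.cos(a),np.sin(a)];v=(Q[:,:2]-c)@[-np.sin(a),np.cos(a)]
    for nm,k in(("M",(abs(u)<88)&(abs(v)<62)&(Q[:,2]>57)&(Q[:,2]<70)),("L",(abs(u)<120)&(abs(v)<95)&(Q[:,2]>60))):
        (cc,sz,t)=cv2.minAreaRect(np.c_[u,v][k].astype(np.float32));print(n,nm,np.round(cc,1),np.round(sz),round(t,1))
E
```

```text
top M [ 7.7 -0.2] [151. 113.] 0.1
top L [-1.5 -1.2] [198. 146.] 0.2
scene S 285 c 505.0 -139.4 LW 100 87 yaw -18.7 z [162.9 168.1 170.5]
0 204 [120.2 171.2] [-37.6  38.6]
25 182 [119.7 170.7] [-39.  39.]
50 170 [118.8 170.6] [-39.7  39.3]
75 204 [124.7 170.6] [-40.3  39.2]
scene M [5.4 1.5] [165. 121.] 0.1
scene L [ 2.6 -1.8] [202. 150.] 0.3
```

move_arm(rows=[[0.0, [0, 0, 0], -0.12], [0.0, [0, 0, 0], -0.17], [0.0, [0, 0, 0], -0.17], [0.0, [0, 0, 0], -0.17], [0.0, [0, 0, 0], -0.124], [0.0, [0, 0, 0], 0], [0.0, [0, 0, 0], 0]])

```text
time_s: 14.0
ee_pos: [458.2, -125.9, 145.0]
eef_rot: [2.273, -2.167, -0.001]
wrist_force: [-0.0, 0.2, -1.5]
width: 5.1
gripper_force: 48.9
```

```bash
python3 go.py 457 -382.8 145 -177.1
```

```text
t 14.0 pos [ 458.2 -125.9  145. ] yaw -177.27 tilt [-1.4e-03 -2.0e-04 -1.0e+00] w 5.1 gf 48.9 F [-0.   0.2 -1.5]
turn scaled -0.006 shift scaled [5.13e-01 2.85e-02 1.00e-04]
```

move_arm(rows=[[0.0, [0.04, 0.002, 0], -0.006], [0.0, [0.06, 0.004, 0], 0], [0.0, [0.07, 0.004, 0], 0], [0.0, [0.07, 0.004, 0], 0], [0.0, [0.07, 0.004, 0], 0], [0.0, [0.07, 0.004, 0], 0], [0.0, [0.07, 0.004, 0], 0], [0.0, [0.063, 0.002, 0], 0], [0.0, [0, 0, 0], 0], [0.0, [0, 0, 0], 0]])

```text
time_s: 14.83
ee_pos: [457.1, -384.0, 144.3]
eef_rot: [2.273, -2.167, -0.004]
wrist_force: [1.3, 0.0, -0.0]
width: 5.7
gripper_force: 48.9
```

```bash
python3 go.py 457 -382.8 80 -177.1
```

```text
t 14.83 pos [ 457.1 -384.   144.3] yaw -177.26 tilt [-0.0024  0.001  -1.    ] w 5.7 gf 48.9 F [ 1.3  0.  -0. ]
turn scaled -0.005 shift scaled [-0.0024  0.0002  0.1286]
```

move_arm(rows=[[0.0, [-0.002, 0, 0.02], -0.005], [0.0, [0, 0, 0.03], 0], [0.0, [0, 0, 0.03], 0], [0.0, [0, 0, 0.03], 0], [0.0, [0, 0, 0.02], 0], [0.0, [0, 0, 0], 0], [0.0, [0, 0, 0], 0]])

```text
time_s: 15.42
ee_pos: [457.9, -381.1, 80.6]
eef_rot: [2.282, -2.158, -0.001]
wrist_force: [-0.0, -0.9, -0.1]
width: 5.8
gripper_force: 48.9
```

```bash
python3 go.py 457 -382.8 32 -177.1; python3 - <<'E'
from meas import *
im,d,P=cloud("scene")
cv2.imwrite("pics/g6.png",cv2.resize(im[70:170,130:255][...,::-1],(750,600)))
E
```

```text
t 15.42 pos [ 457.9 -381.1   80.6] yaw -176.8 tilt [-8.e-04 -1.e-04 -1.e+00] w 5.8 gf 48.9 F [-0.  -0.9 -0.1]
turn scaled 0.01 shift scaled [0.0033 0.0019 0.0973]
```

View pics/g6.png

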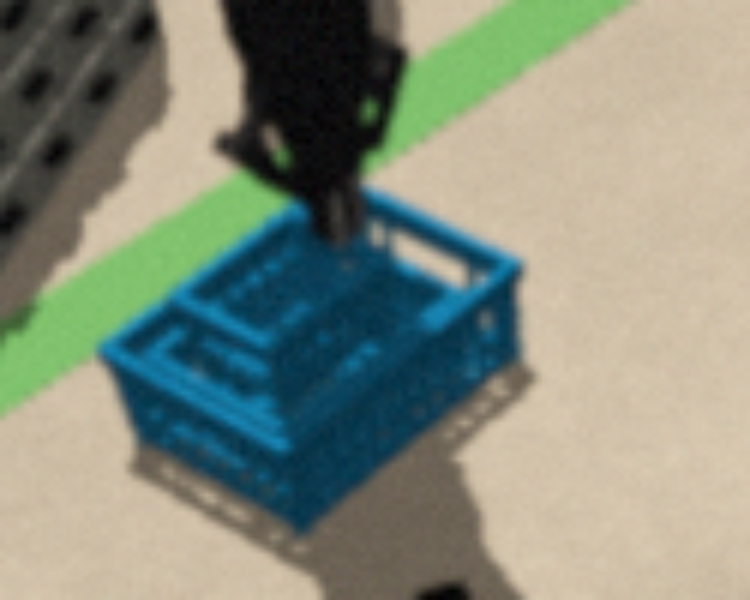

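The small basket is over and just inside the medium one's mouth, with no contact force. I'll continue down with a small correction.

move_arm(rows=[[0.0, [0.003, 0.002, 0.01], 0.008], [0.0, [0, 0, 0.025], 0], [0.0, [0, 0, 0.025], 0], [0.0, [0, 0, 0.015], 0], [0.0, [0, 0, 0.01], 0], [0.0, [0, 0, 0], 0], [0.0, [0, 0, 0], 0]])

```text
time_s: 16.05
ee_pos: [456.8, -383.4, 38.0]
eef_rot: [2.277, -2.164, -0.001]
wrist_force: [-0.2, -0.3, -1.0]
width: 5.3
gripper_force: 48.9
```

```bash
python3 go.py 457 -382.8 32 -177.1
```

```text
t 16.05 pos [ 456.8 -383.4   38. ] yaw -177.08 tilt [-8.e-04 -0.e+00 -1.e+00] w 5.3 gf 48.9 F [-0.2 -0.3 -1. ]
turn scaled 0.001 shift scaled [-0.0012 -0.0004  0.012 ]
```

move_arm(rows=[[0.0, [0, 0, 0.004], 0], [0.0, [0, 0, 0.004], 0], [0.0, [0, 0, 0.002], 0], [0.0, [0, 0, 0.002], 0], [0.0, [0, 0, 0], 0]])

```text
time_s: 16.47
ee_pos: [457.0, -383.4, 32.3]
eef_rot: [2.277, -2.164, 0.0]
wrist_force: [0.6, -0.4, -0.9]
width: 5.9
gripper_force: 49.0
```

move_arm(rows=[[0.0, [0, 0, 0.001], 0], [0.0, [0, 0, 0.001], 0], [0.0, [0, 0, 0], 0]])

```text
time_s: 16.72
ee_pos: [457.1, -383.4, 32.1]
eef_rot: [2.277, -2.164, 0.001]
wrist_force: [-2.3, 1.9, 3.9]
width: 5.5
gripper_force: 49.5
```

Contact on the floor. I'll release and lift.

move_arm(rows=[[0.1, [0, 0, 0], 0], [0.2, [0, 0, 0], 0], [0.22, [0, 0, 0], 0], [0.22, [0, 0, 0], 0], [0.22, [0, 0, 0], 0], [0.22, [0, 0, -0.01], 0], [0.22, [0, 0, -0.03], 0], [0.22, [0, 0, -0.05], 0], [0.22, [0, 0, -0.06], 0], [0.22, [0, 0, -0.06], 0]])

```text
time_s: 17.55
ee_pos: [456.6, -383.2, 137.5]
eef_rot: [2.277, -2.164, -0.001]
wrist_force: [0.5, 0.1, 0.3]
width: 18.9
gripper_force: 0.0
```

move_arm(rows=[[0, [0, 0, -0.04], 0], [0, [-0.04, 0, 0], 0], [0, [-0.07, 0, 0], 0], [0, [-0.08, 0, 0], 0], [0, [-0.08, 0, 0], 0], [0, [-0.08, 0, 0], 0], [0, [-0.08, 0, 0], 0], [0, [-0.07, 0, 0], 0], [0, [-0.04, 0, 0], 0], [0, [0, 0, 0], 0]])

```text
time_s: 18.38
ee_pos: [443.4, -110.6, 157.2]
eef_rot: [-2.28, 2.158, -0.001]
wrist_force: [1.3, -0.7, 0.6]
width: -0.2
gripper_force: 0.0
```

```bash
python3 - <<'E'
from meas import *
s=status.read_state();print(s["time_s"],s["ee_pos"].round(1),s["width"])
for n in("top","scene"):
    im,d,P=cloud(n);hsv=cv2.cvtColor(im,cv2.COLOR_RGB2HSV);m=(hsv[...,0]>92)&(hsv[...,0]<112)&(hsv[...,1]>120)
    if n=="top": A=cv2.resize(im[180:280,330:450][...,::-1],(400,333))
    else: B=cv2.resize(im[70:170,130:250][...,::-1],(400,333))
    Q=P[m];a=np.radians(2.9);c=np.array([484.7,-381.5]);u=(Q[:,:2]-c)@[np.cos(a),np.sin(a)];v=(Q[:,:2]-c)@[-np.sin(a),np.cos(a)]
    for nm,H,x0,hl,hw in(("L",72,0,100,73),("M",65,9,75,56),("S",58,18,50,40)):
        for e,k in(("near",abs(u-x0+hl-4)<4),("far",abs(u-x0-hl+4)<4),("-y",abs(v+hw-4)<4),("+y",abs(v-hw+4)<4)):
            k=k&(abs(u-x0)<hl)&(abs(v)<hw);print(n,nm,H,e,k.sum(),np.median(Q[k,2]).round(1),end="; ")
    print()
    # counter
    if n=="top":
        near=np.hypot(P[...,0]-550,P[...,1]-390)<150
    red=((hsv[...,0]<8)|(hsv[...,0]>172))&(hsv[...,1]>130)&(np.hypot(P[...,0]-525,P[...,1]-392)<75)
    Q=P[red];print(n,"red",cv2.minAreaRect(Q[:,:2].astype(np.float32)))
    dk=(hsv[...,2]<60)&(np.hypot(P[...,0]-510,P[...,1]-393)<60)&(P[...,2]>22)&(P[...,2]<65);Q=P[dk];print(n,"pad",len(Q),cv2.minAreaRect(Q[:,:2].astype(np.float32)),Q.mean(0).round(1))
cv2.imwrite("pics/g7.png",np.hstack([A,B]))
E
```

```text
18.3833 [ 443.4 -110.6  157.2] -0.15434183608871332
top L 72 near 217 66.8; top L 72 far 108 70.8; top L 72 -y 275 68.7; top L 72 +y 234 69.4; top M 65 near 148 62.3; top M 65 far 120 63.1; top M 65 -y 209 61.9; top M 65 +y 230 62.0; top S 58 near 94 55.8; top S 58 far 78 56.2; top S 58 -y 212 51.8; top S 58 +y 114 54.8; 
top red ((509.7720642089844, 393.024658203125), (77.14042663574219, 92.37642669677734), 82.65819549560547)
top pad 409 ((499.063720703125, 396.45111083984375), (64.14126586914062, 54.81387710571289), 82.33737182617188) [499.3 395.5  41.5]
scene L 72 near 50 70.5; scene L 72 far 228 36.0; scene L 72 -y 239 64.4; scene L 72 +y 271 63.5; scene M 65 near 46 63.6; scene M 65 far 83 62.8; scene M 65 -y 151 60.0; scene M 65 +y 98 63.4; scene S 58 near 21 57.3; scene S 58 far 29 57.9; scene S 58 -y 181 41.5; scene S 58 +y 52 56.3; 
scene red ((524.219970703125, 389.98529052734375), (81.67488861083984, 119.54237365722656), 82.85472106933594)
scene pad 618 ((502.99383544921875, 395.1353759765625), (65.99213409423828, 59.76578140258789), 82.45699310302734) [502.8 395.8  42.3]
```

View pics/g7.png

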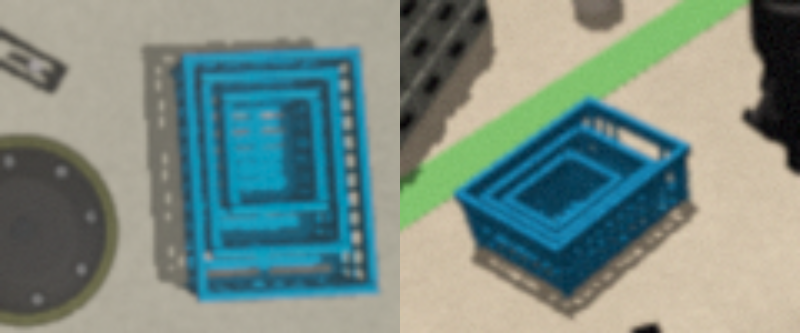

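The three baskets are nested with rims at about 57, 64 and 71 mm, level and centred, and the top and scene crops both show this. Next is the treadle press point, at about (487, 396).

```bash
python3 go.py 487 396 157 -177.1; python3 - <<'E'
from meas import *
for n,b in(("top",-1.2),("scene",3.6)):
    im,d,P=cloud(n);hsv=cv2.cvtColor(im,cv2.COLOR_RGB2HSV)
    red=((hsv[...,0]<8)|(hsv[...,0]>172))&(hsv[...,1]>130)
    dk=(hsv[...,2]<60)
    m=(red|dk)&(np.hypot(P[...,0]-510,P[...,1]-393)<75)&(P[...,2]>30)
    Q=P[m];a=np.radians(-7.5);c=np.array([487+b,396]);u=(Q[:,:2]-c)@[np.cos(a),np.sin(a)];v=(Q[:,:2]-c)@[-np.sin(a),np.cos(a)]
    print(n,np.percentile(u,[.5,2]).round(1),np.percentile(v,[1,99]).round(1),"z at point",np.median(Q[(abs(u)<6)&(abs(v)<8),2]).round(1))
E
```

```text
t 18.48 pos [ 443.5 -113.1  157. ] yaw -176.95 tilt [ 1.3e-03 -1.0e-04 -1.0e+00] w 0.0 gf 0.0 F [0.6 0.2 0.3]
turn scaled 0.005 shift scaled [-1.0125e+00 -1.3850e-01  1.0000e-04]
top [-21.7 -20.8] [-36.8  34.5] z at point 44.2
scene [-22.3 -19.7] [-36.7  38.6] z at point 45.4
```

move_arm(rows=[[0, [-0.06, -0.01, 0], 0], [0, [-0.08, -0.011, 0], 0], [0, [-0.08, -0.011, 0], 0], [0, [-0.08, -0.011, 0], 0], [0, [-0.08, -0.011, 0], 0], [0, [-0.08, -0.011, 0], 0], [0, [-0.08, -0.011, 0], 0], [0, [-0.08, -0.011, 0], 0], [0, [-0.08, -0.011, 0], 0], [0, [-0.08, -0.011, 0], 0]])

```text
time_s: 19.42
ee_pos: [478.5, 279.6, 156.1]
eef_rot: [2.275, -2.166, 0.0]
wrist_force: [1.1, -0.5, -0.5]
width: -0.0
gripper_force: 0.0
```

move_arm(rows=[[0, [-0.08, -0.011, 0], 0], [0, [-0.08, -0.011, 0], 0], [0, [-0.05, -0.005, 0], 0], [0, [-0.02, -0.002, 0], 0], [0, [0, 0, 0], 0], [0, [0, 0, 0], 0]])

```text
time_s: 19.92
ee_pos: [487.1, 393.2, 155.6]
eef_rot: [2.275, -2.164, 0.001]
wrist_force: [0.2, -0.5, 0.7]
width: 0.4
gripper_force: 0.0
```

```bash
python3 go.py 487 396 60 -177.1
```

```text
t 19.92 pos [487.1 393.2 155.6] yaw -177.14 tilt [-7.0e-04 -1.5e-03 -1.0e+00] w 0.4 gf 0.0 F [ 0.2 -0.5  0.7]
turn scaled -0.001 shift scaled [-5.500e-03 -1.000e-04  1.911e-01]
```

move_arm(rows=[[0, [-0.005, 0, 0.03], 0], [0, [0, 0, 0.05], 0], [0, [0, 0, 0.05], 0], [0, [0, 0, 0.04], 0], [0, [0, 0, 0.02], 0], [0, [0, 0, 0], 0], [0, [0, 0, 0], 0]])

```text
time_s: 20.5
ee_pos: [487.0, 395.8, 62.3]
eef_rot: [-2.276, 2.165, -0.001]
wrist_force: [-0.7, -0.4, 0.7]
width: 0.1
gripper_force: 0.0
```

```bash
python3 go.py 487 396 28 -177.1
```

```text
t 20.5 pos [487.  395.8  62.3] yaw -177.14 tilt [ 9.e-04 -0.e+00 -1.e+00] w 0.1 gf 0.0 F [-0.7 -0.4  0.7]
turn scaled -0.001 shift scaled [-0.0004  0.0001  0.0686]
```

Press down to about z=31.

move_arm(rows=[[0, [0, 0, 0.02], 0], [0, [0, 0, 0.015], 0], [0, [0, 0, 0.01], 0], [0, [0, 0, 0.01], 0], [0, [0, 0, 0.008], 0], [0, [0, 0, 0], 0], [0, [0, 0, 0], 0]])

```text
time_s: 21.08
ee_pos: [486.3, 396.6, 29.5]
eef_rot: [2.277, -2.164, 0.0]
wrist_force: [-0.3, -0.3, 0.2]
width: -0.0
gripper_force: 0.0
```

```bash
cat > tr.py <<'E'
from meas import *
s=status.read_state();print(s["time_s"],s["ee_pos"].round(1),s["wrist_force"].round(1),s["torque"].round(2))
im,d,P=cloud("scene");hsv=cv2.cvtColor(im,cv2.COLOR_RGB2HSV)
a=np.radians(-7.5);c=np.array([490.6,396]);u=(P[...,:2]-c)@[np.cos(a),np.sin(a)];v=(P[...,:2]-c)@[-np.sin(a),np.cos(a)]
for lo in range(-20,70,10):
    print(lo,[float(np.median(P[...,2][(u>lo)&(u<lo+10)&(v>w)&(v<w+14)]).round(1)) for w in(-36,-18,4,20)])
E
python3 tr.py
```

```text
21.0833 [486.3 396.6  29.5] [-0.3 -0.3  0.2] [-0.02 -0.01 -0.03]
-20 [459.4, 461.8, 461.3, 459.3]
-10 [460.4, 461.7, 461.4, 460.8]
0 [459.9, 460.9, 123.3, 459.2]
10 [341.3, 145.2, 460.6, 215.3]
20 [311.8, 219.5, 216.1, 313.4]
30 [381.2, 302.5, 302.6, 379.7]
40 [32.0, 392.0, 381.6, 31.4]
50 [28.4, 29.7, 139.6, 28.8]
60 [28.2, 28.0, 27.0, 27.7]
```

```bash
python3 - <<'E'
from meas import *
for n,b in(("scene",3.6),("top",-1.2)):
    im,d,P=cloud(n);k0=P[...,2]<60
    a=np.radians(-7.5);c=np.array([487+b,396]);u=(P[...,:2]-c)@[np.cos(a),np.sin(a)];v=(P[...,:2]-c)@[-np.sin(a),np.cos(a)]
    for lo in range(-20,70,10):
        print(n,lo,[(int(k.sum()),float(np.median(P[...,2][k]).round(1)) if k.any() else None) for w in(-34,-15,5,20) for k in[k0&(u>lo)&(u<lo+10)&(v>w)&(v<w+14)]])
    if n=="scene": cv2.imwrite("pics/g8.png",cv2.resize(im[210:330,310:460][...,::-1],(750,600)))
E
```

```text
scene -20 [(22, 48.4), (0, None), (12, 47.1), (23, 47.7)]
scene -10 [(18, 46.3), (8, 45.3), (19, 46.0), (23, 46.0)]
scene 0 [(23, 44.0), (23, 44.3), (24, 44.8), (26, 42.4)]
scene 10 [(21, 42.0), (22, 42.5), (26, 41.0), (24, 39.1)]
scene 20 [(24, 39.5), (22, 39.9), (24, 39.2), (24, 38.2)]
scene 30 [(20, 37.0), (26, 37.7), (24, 36.8), (25, 36.0)]
scene 40 [(27, 32.5), (26, 32.8), (30, 31.3), (29, 31.1)]
scene 50 [(20, 29.5), (26, 29.2), (22, 28.6), (24, 27.2)]
scene 60 [(7, 28.3), (5, 28.9), (9, 26.8), (3, 27.9)]
top -20 [(26, 45.1), (16, 46.1), (1, 45.7), (0, None)]
top -10 [(24, 45.7), (13, 46.1), (0, None), (0, None)]
top 0 [(24, 42.5), (14, 43.1), (0, None), (0, None)]
top 10 [(22, 38.9), (17, 42.0), (3, 42.4), (0, None)]
top 20 [(21, 37.9), (18, 39.3), (8, 40.1), (0, None)]
top 30 [(21, 35.5), (18, 35.5), (13, 37.0), (0, None)]
top 40 [(21, 33.3), (18, 32.5), (19, 32.1), (4, 31.4)]
top 50 [(18, 30.4), (16, 29.1), (18, 28.4), (11, 28.5)]
top 60 [(17, 25.6), (19, 26.2), (20, 26.8), (18, 26.2)]
```

View pics/g8.png

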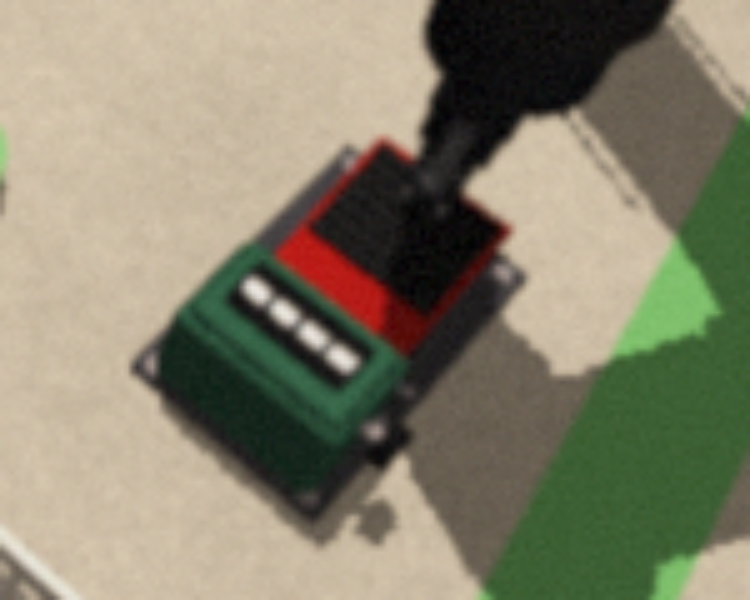

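The picture and depth show the treadle still up, with the press point at about 45 mm. The shut finger tips (435,190) are only just at the pad, so the tips sit higher than the TCP reading suggests. I'll descend in small steps and watch the force.

move_arm(rows=[[0, [0, 0, 0.006], 0], [0, [0, 0, 0], 0]])

```text
time_s: 21.4
ee_pos: [486.1, 396.6, 26.4]
eef_rot: [2.277, -2.164, -0.0]
wrist_force: [0.7, -0.2, -0.4]
width: 0.2
gripper_force: 0.0
```

```bash
cat > tr.py <<'E'
from meas import *
s=status.read_state();print(s["time_s"],s["ee_pos"].round(1),s["wrist_force"].round(1))
im,d,P=cloud("scene");b=3.6
hsv=cv2.cvtColor(im,cv2.COLOR_RGB2HSV);a=np.radians(-7.5);c=np.array([487+b,396]);u=(P[...,:2]-c)@[np.cos(a),np.sin(a)];v=(P[...,:2]-c)@[-np.sin(a),np.cos(a)]
for lo in(-20,-5,10,40):
    print(lo,[float(np.median(P[...,2][k]).round(1)) if k.any() else None for w in(-34,20) for k in[(P[...,2]<60)&(u>lo)&(u<lo+10)&(v>w)&(v<w+14)]])
E
python3 tr.py
```

```text
21.4 [486.1 396.6  26.4] [ 0.7 -0.2 -0.4]
-20 [48.7, 48.4]
-5 [45.2, 44.7]
10 [42.1, 41.0]
40 [32.4, 30.6]
```

```bash
python3 - <<'E'
from meas import *
for n in("scene","top"):
    im,d,P=cloud(n);rr=np.hypot(P[...,0]-487,P[...,1]-396)
    for lo in range(30,130,8):
        k=(rr<60)&(P[...,2]>max(lo,49))&(P[...,2]<lo+8)
        if k.sum()>2: print(n,lo,k.sum(),P[k].mean(0).round(1),P[k].min(0).round()[:2],P[k].max(0).round()[:2])
E
```

```text
scene 46 27 [476.4 400.9  50.3] [466. 361.] [494. 428.]
scene 54 8 [495.1 394.2  59.1] [492. 384.] [500. 406.]
scene 62 13 [498.8 395.7  65.4] [496. 388.] [501. 403.]
scene 94 4 [495.3 392.7  99. ] [492. 382.] [499. 409.]
scene 102 10 [500.4 396.4 104.2] [496. 384.] [509. 410.]
scene 110 20 [501.2 396.4 114. ] [499. 381.] [504. 413.]
scene 118 17 [501.5 397.  121.9] [496. 379.] [505. 413.]
scene 126 12 [506.  390.6 130.5] [496. 379.] [544. 411.]
top 46 10 [472.7 380.1  50.5] [463. 366.] [488. 400.]
top 54 10 [480.1 386.1  56.8] [466. 364.] [495. 395.]
top 62 9 [484.5 387.4  66. ] [473. 385.] [498. 390.]
top 70 5 [485.  385.4  76.1] [481. 384.] [489. 386.]
top 86 8 [483.8 385.5  90.4] [467. 384.] [497. 389.]
top 94 20 [476.  386.5  97.9] [451. 382.] [518. 398.]
top 102 21 [480.9 387.  106.3] [444. 383.] [525. 396.]
top 110 30 [481.9 385.4 114.2] [441. 379.] [530. 395.]
top 118 30 [484.6 387.1 121.8] [431. 378.] [535. 396.]
top 126 28 [490.3 389.8 130.8] [433. 382.] [545. 411.]
```

move_arm(rows=[[0, [0, 0, 0.006], 0], [0, [0, 0, 0], 0]])

```text
time_s: 21.72
ee_pos: [486.4, 396.9, 23.7]
eef_rot: [-2.277, 2.164, 0.0]
wrist_force: [0.9, 0.5, 2.2]
width: 0.2
gripper_force: 1.2
```

```bash
python3 tr.py
```

```text
21.7167 [486.4 396.9  23.7] [0.9 0.5 2.2]
-20 [47.9, 47.4]
-5 [44.2, 44.1]
10 [41.6, 40.9]
40 [31.3, 29.8]
```

Contact begins at TCP z of about 24. I'll press a further 16 mm.

move_arm(rows=[[0, [0, 0, 0.008], 0], [0, [0, 0, 0.008], 0], [0, [0, 0, 0.008], 0], [0, [0, 0, 0.006], 0], [0, [0, 0, 0], 0], [0, [0, 0, 0], 0]])

```text
time_s: 22.27
ee_pos: [486.0, 397.0, 8.8]
eef_rot: [2.278, -2.164, -0.001]
wrist_force: [-3.8, 0.9, 6.1]
width: 0.1
gripper_force: 2.9
```

```bash
python3 tr.py
```

```text
22.2667 [486.  397.    8.8] [-3.8  0.9  6.1]
-20 [32.3, 31.4]
-5 [31.8, 30.7]
10 [31.4, 30.2]
40 [26.3, 24.9]
```

Nearly level. I'll push to the stop until the force rises clearly above 7 N.

move_arm(rows=[[0, [0, 0, 0.004], 0], [0, [0, 0, 0.002], 0], [0, [0, 0, 0], 0]])

```text
time_s: 22.57
ee_pos: [486.0, 397.1, 6.0]
eef_rot: [-2.278, 2.163, 0.001]
wrist_force: [-3.7, 1.6, 6.8]
width: 0.0
gripper_force: 3.3
```

```bash
python3 tr.py
```

```text
22.5667 [486.  397.1   6. ] [-3.7  1.6  6.8]
-20 [29.4, 29.1]
-5 [29.1, 28.3]
10 [29.3, 27.0]
40 [25.0, 24.2]
```

move_arm(rows=[[0, [0, 0, 0.002], 0], [0, [0, 0, 0.002], 0], [0, [0, 0, 0], 0]])

```text
time_s: 22.87
ee_pos: [486.0, 397.1, 5.0]
eef_rot: [-2.278, 2.163, 0.0]
wrist_force: [-5.1, -0.5, 9.9]
width: -0.1
gripper_force: 5.0
```

move_arm(rows=[[0, [0, 0, 0.002], 0], [0, [0, 0, 0.001], 0], [0, [0, 0, 0], 0]])

```text
time_s: 23.12
ee_pos: [486.1, 397.1, 4.9]
eef_rot: [-2.278, 2.162, -0.0]
wrist_force: [-9.9, -1.7, 16.1]
width: -0.0
gripper_force: 8.0
```

The stop is confirmed: the force rises to 16 N with no further travel. Lifting off now.

move_arm(rows=[[0, [0, 0, -0.01], 0], [0, [0, 0, -0.02], 0], [0, [0, 0, -0.04], 0], [0, [0, 0, -0.06], 0], [0, [0, 0, -0.06], 0], [0, [0, 0, -0.06], 0], [0, [0, 0, -0.06], 0], [0, [0, 0, 0], 0], [0, [0, 0, 0], 0]])

```text
time_s: 23.87
ee_pos: [486.9, 397.0, 159.2]
eef_rot: [-2.275, 2.162, 0.0]
wrist_force: [-0.6, 0.9, -1.3]
width: -0.0
gripper_force: 0.0
```

```bash
python3 tr.py; python3 - <<'E'
from meas import *
im,d,P=cloud("scene");cv2.imwrite("pics/fin.png",cv2.resize(im[...,::-1],(800,600)))
E
```

```text
23.8667 [486.9 397.  159.2] [-0.6  0.9 -1.3]
-20 [49.6, 48.3]
-5 [44.3, 44.4]
10 [42.1, 40.4]
40 [31.9, 30.6]
```

View pics/fin.png

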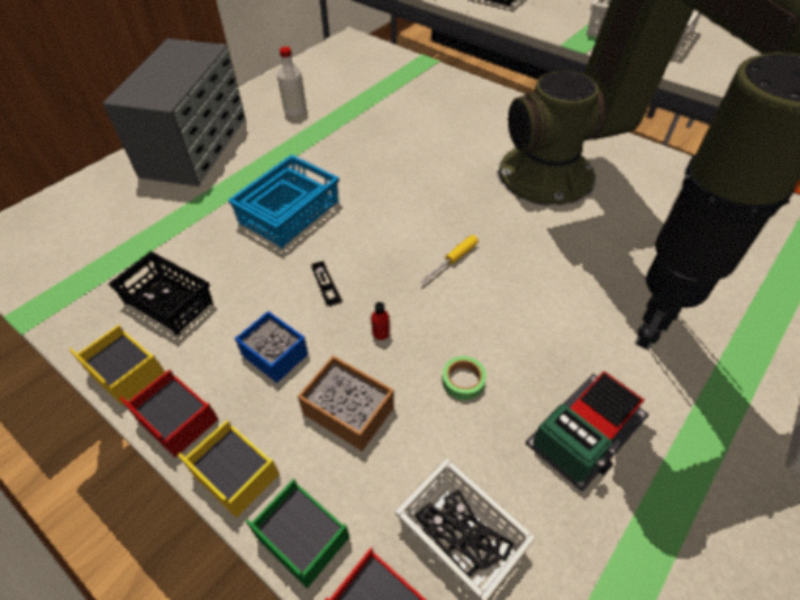

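The final picture shows the set nested at (285,200), the treadle up at (610,400), the other things where they were, and the gripper clear of everything.

```bash
python3 -c "
from cell import job
print(job.close_job())"
```

```text
the job is handed in; nothing more can be done
None
```

The three blue baskets are nested in size order and flat, the treadle was pressed once to its stop and came back up, nothing else was moved, and the job was handed in at about 24 s.

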